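# Stow the forming mandrel in the free bay of the bench rack

## Robot

A 6-joint arm with a two-finger parallel gripper is mounted at the origin on the work surface. World frame = base frame: x ahead of the robot, y to its left, z up, the work surface at z = 0. Lengths are in m, angles in degrees, forces in N, time in s.
With the tool pointing down it reaches from about 0.375 to 0.9 m from the base axis. Payload 3.1 kg.
Tool frame: the origin (TCP) lies at the very end of the fingers, on their centre line; the grasp point (between the pads) lies 19 mm behind it (bot.tcp_to_grasp is the distance from the TCP to the grasp point, in m); z points along the fingers, y is the line along which they close (so a half turn about z gives the same grasp; the last joint's range is limited). The gripper opens to 87 mm and grips with 3 to 60 N. Pads are 19 mm wide; open, the fingers measure 117 mm over their backs; the gripper's body (75 mm by 190 mm) begins 51 mm behind the grasp point.
Start: joints at [56.923, 30.224, 82.088, -0, 67.689, -10.227], TCP at [0.243, 0.576, 0.223] pointing down, gripper open.
Joint ranges: [-176.69, 176.69], [-43.24, 126.21], [12.49, 139.97], [-82, 262], [0, 151.66], [-163.58, 163.58]. Speed limits (degrees/s): [159.86, 159.86, 180, 180, 180, 180].

## Interface

Orientations are given as a 3x3 rotation matrix whose columns are the frame's x, y, z axes.
In Python, from rig import telemetry, capture, camera_info, job, bot gives the robot as it stands. The module is installed in compiled form; this text tells all that it offers.
- The arm moves only by the tool carry_out, never from a script. Its argument "deltas" is a list that holds one entry, the list of rows, each a list of 7 numbers: the shift along the tool's x, y, z scaled (see below), then the turn, a rotation vector about the tool's x, y, z scaled (see below), then the closure, from -1 (fully open) to 1 (shut). In form: [[[dx, dy, dz, ax, ay, az, claw], ...]]. A call has exactly 10 rows; each row is the pose to reach, as a shift and turn from the pose commanded when the call began, along the tool's axes at that moment, turning the shorter way round; what a row does not reach only later rows make up. The controller multiplies each number of a shift by 15 cm and each number of a turn by 360 degrees. A row lasts 1/12 s, in which the tool goes at most 41.7 mm and 7.16 degrees, less where a joint would pass 70% of its speed; a pose out of reach is approached as far as the arm can. A call with a number of a shift or a turn outside -1 to 1 is refused whole. A call with a gripper value outside its range is refused whole. The fingers move at their own pace and stop on an object; the grip force is fixed at half the most. Time passes only in rows, so rows that repeat a pose let the fingers close, or fill a call up. It gives the time, the measured TCP pose, the force, the opening and the grip force at its end, in the units of the state.
- telemetry.read_state(): the state, without advancing time (a new reading comes with each control period).
- capture(name): name is "scene" or "side" or "wrist"; returns the picture (420x560x3 uint8, red, green, blue); there is no depth.
- camera_info(name): a dict with "mtx" (3x3 intrinsics, pixels), "cam_to_world" (4x4, takes a point from camera to world coordinates); the wrist camera has in their place "T_tool_cam" (4x4, takes a point from camera to tool coordinates, whose origin is the TCP and whose axes are the flange's). Camera axes: x right, y down, z forward; pixel columns grow to the right and rows downward; lengths in m; the calibration is good to about 2 mm. A picture is of the moment at which its call begins: read the wrist's pose just before it. camera_info takes no time and is no camera call.
- job.hand_in(): hands the job in; it is judged then, once.
The state is a dict: "time_s": time; "joint_positions": joint angles; "qvel": joint speeds; "tau": joint torques, N m; "position": TCP position; "tcp_rot": TCP orientation; "force": force on the tool from outside, world axes, zero at the start; "moment": the same for the moment, N m; "opening": opening from 0.0 (shut) to 1.0 (fully open); "grasp_force": force on a finger pad.
Only numpy, scipy, OpenCV 4.12 (cv2) and the standard library are available. Lean on these libraries where they do the work, as an engineer would, in place of code of your own. Each camera call takes 0.05 s, during which the arm holds its last target. There are 200 camera calls.

## Task

Put the steel mandrel that stands on the bench away in the empty bay of the two-bay wooden rack: slide the rack's aluminium keeper aside so that the empty bay is uncovered, lay the mandrel on its side in that bay and push it fully home against the back stop, then slide the keeper back to the middle so that it closes both bays. Leave the mandrel already stored in the other bay, and the other things on the bench, where they are.

Things in the scene. Friction and masses are not known exactly. Their poses are not given: they have to be found in the camera images.
- rack: Fixed two-bay plywood rack, 185 x 150 mm, origin on the bench (z = 0), x axis from the open mouths (x = -85 mm) to the back stop (face at x = +85 mm, 40 mm high), y to its left. Bays centred at y = +35 and -35 mm, walls 30 mm high. Low guides for the keeper stick out in front at both sides to y = +-175 mm (x -107 to -83 mm, 28 mm high)
- bay_left (a point): Point on the floor of the bay at y = +35 mm, midway along it (rack x = 0). The bay runs along the rack's x, 50 mm wide, 170 mm long, open at the front and on top. Its floor is the bench itself, level and stepless, with a leather look. A mandrel fully home has its middle at rack x = +20 mm
- bay_right (a point): The same for the bay at y = -35 mm
- keeper (a joint): Aluminium keeper sliding across the rack's mouths, in m along the rack's y: 0 = middle, closing both bays; +0.095 = fully left, bay_right uncovered; -0.095 = fully right, bay_left uncovered. Starts within 10 mm of 0, stays where left, takes about 2 N
- keeper_plate (a point): Centre of the front face of the keeper's upright plate. In the rack's frame the keeper is 150 mm wide, y from joint - 75 to joint + 75 mm: the plate, x -99 to -91 mm, z 4 to 51 mm, in front of the mouths, and a flat flange, x -99 to -30 mm, z 46 to 51 mm, over the front of the bays
- keeper_knob (a point): Top centre of the keeper's knob: an upright dark wooden post, 16 mm in diameter, 44 mm tall, from the flange (z = 51 mm) up to this point (z = 95 mm); in the rack's frame at x = -65 mm, y = joint value. It can be pushed from the side or pinched from above
- mandrel: The mandrel to be put away: plain steel cylinder with flat ends, 40 mm in diameter, 130 mm long, about 0.45 kg, standing upright on the bench near the front, left or right; two dark grooves near its top. Origin at the centre of its foot, z axis along it towards the top. Tips over when the top is pushed about 45 mm
- mandrel_mid (a point): Middle of that mandrel, on its axis, 65 mm from either end
- stored: A second, equal steel mandrel (40 mm in diameter, 130 mm long) that lies along one of the rack's bays, loose; origin at its middle on its axis, x axis along it. The bay without it is the empty one
- stake: Bystander: dark wooden doming stake, standing, 60 mm in diameter, 66 mm high, on the other side of the front from the mandrel; origin under its centre
- block: Bystander: loose flat steel bench block 55 x 60 x 16 mm near the front in the middle; origin under its centre
- hammer: Bystander: chasing hammer lying to the right, 220 mm long, below 30 mm high
- jar: Bystander: glass jar with a steel lid, 64 mm in diameter, 80 mm high, to the left
- file: Bystander: file with a wooden handle lying to the left, 240 mm long, 24 mm high
- tin: Bystander: metal tin, 68 mm in diameter, 50 mm high, to the right

How it is judged:
By the outcome, as a careful person would: the job done as asked, in the order asked, and still so for the second after the job is handed in, with the robot touching nothing.
It also fails if it takes over 72 s, if anything falls off the work surface, if the arm or the gripper's body presses on something with over 40 N, if the wrist force passes 120 N, or if a joint passes its speed limit or range.

## Working session

There is one attempt and no reset: what is moved stays moved. The work goes in short steps, Python scripts to look and compute and a tool call to move; the robot and the scene stay as the last step left them, time stands still between calls to the robot, and variables do not carry over. Pictures are saved under pics/ and viewed, at most 10 in all, crops included, and the job is handed in when it is done.

Besides the shell and the picture viewer there is one more tool, called as a command line: name --argument value ..., lists and objects as JSON in quotes. carry_out: Moves the arm, as the interface text tells. Its arguments: {"type":"object","properties":{"deltas":{"type":"array","items":{"type":"array","items":{"type":"array","items":{"type":"number"}}}}},"required":["deltas"]}

```bash
mkdir -p pics
python3 - <<'E'
from rig import telemetry, capture, camera_info, job, bot
import cv2, numpy as np
for n in("scene","side"):
    im=capture(n); cv2.imwrite(f"pics/{n}0.png",cv2.resize(im[:,:,::-1],(800,600),interpolation=cv2.INTER_CUBIC)); i=camera_info(n); print(n,np.round(i["mtx"],1).tolist(),np.round(i["cam_to_world"],3).tolist())
print(camera_info("wrist")); s=telemetry.read_state(); print(s); print(bot.tcp_to_grasp)
E
```

```text
scene [[468.6, 0.0, 280.9], [0.0, 468.6, 207.6], [0.0, 0.0, 1.0]] [[-0.731, 0.59, -0.344, 0.91], [0.682, 0.641, -0.351, 0.39], [0.014, -0.491, -0.871, 1.034], [0.0, 0.0, 0.0, 1.0]]
side [[391.7, 0.0, 277.2], [0.0, 391.7, 214.9], [0.0, 0.0, 1.0]] [[0.7, -0.531, 0.478, 0.054], [-0.714, -0.508, 0.481, -0.498], [-0.012, -0.678, -0.735, 0.83], [0.0, 0.0, 0.0, 1.0]]
{'mtx': array([[290.36583538,   0.        , 280.23824576],
       [  0.        , 290.36583538, 209.3119326 ],
       [  0.        ,   0.        ,   1.        ]]), 'T_tool_cam': array([[-1.18214714e-03, -9.56489881e-01, -2.91763107e-01,
         8.02289572e-02],
       [ 9.99999220e-01, -1.01331491e-03, -7.29772728e-04,
        -2.11876339e-04],
       [ 4.02372323e-04, -2.91763742e-01,  9.56490333e-01,
        -1.61856570e-01],
       [ 0.00000000e+00,  0.00000000e+00,  0.00000000e+00,
         1.00000000e+00]])}
{'time_s': 0.1, 'joint_positions': array([ 5.69217410e+01,  3.02756277e+01,  8.21487190e+01, -6.61854269e-04,
        6.76895349e+01, -1.02283740e+01]), 'qvel': array([ 0.06145323, -0.13713031, -0.18471138, -0.05383821, -0.06083149,
        0.02567585]), 'tau': array([ 9.72477847e-05, -4.40983415e+01, -1.77150017e+01,  6.34853239e-02,
        5.33653074e-02, -4.05621768e-05]), 'position': array([0.24232017, 0.57539805, 0.22164998]), 'tcp_rot': array([[-9.21526932e-01,  3.88312963e-01, -1.07584937e-03],
       [ 3.88314302e-01,  9.21525480e-01, -1.67129988e-03],
       [ 3.42435194e-04, -1.95791555e-03, -9.99998025e-01]]), 'force': array([0.14555639, 0.16036294, 0.79377199]), 'moment': array([ 0.03159309, -0.01632925, -0.0189777 ]), 'grasp_force': 0.0, 'opening': 0.9994083647775494}
0.0187
```

View pics/scene0.png

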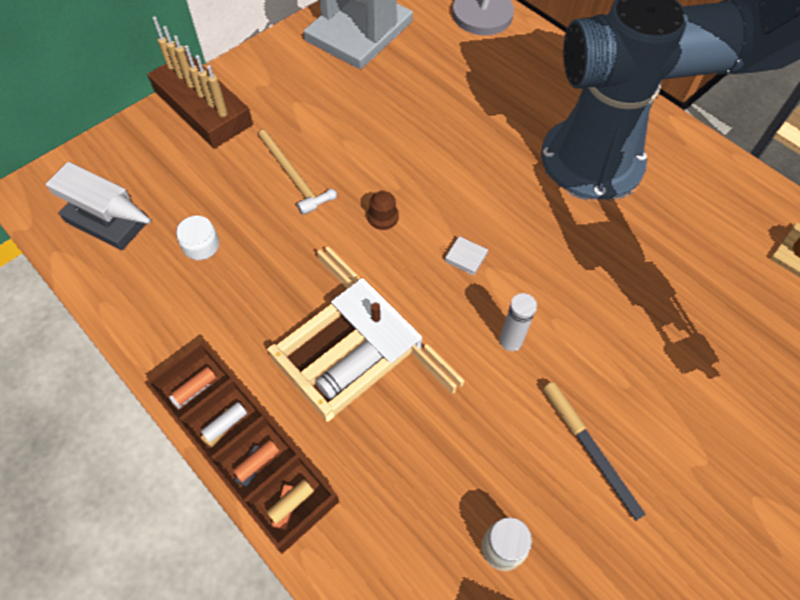

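View pics/side0.png

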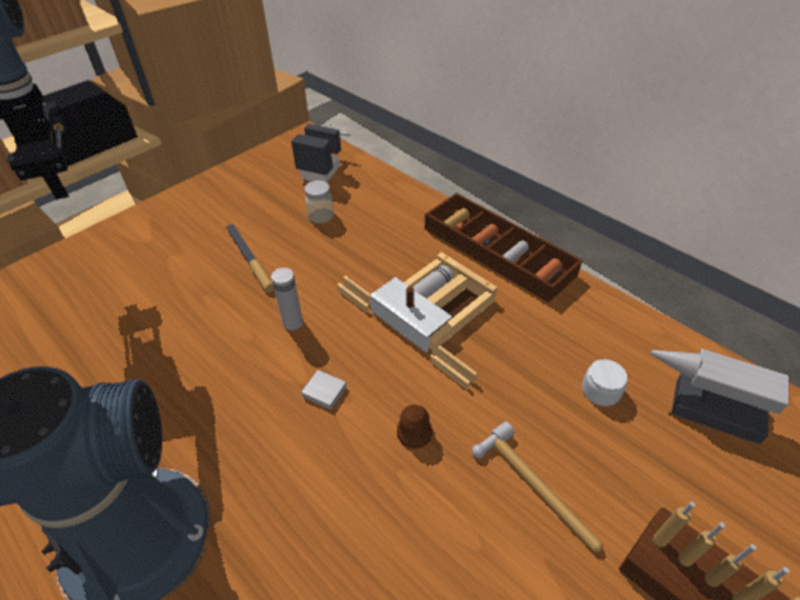

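The stored mandrel lies in the left bay, with the keeper knob at scene (376,312) and side (410,297). The right bay is empty. The mandrel's foot is near scene (513,345) and side (291,325). Next I'll take zoomed crops to measure more precisely.

Run:
```python
from rig import capture
import cv2
for n,(x,y) in {"scene":(182,165),"side":(182,160)}.items():
    im=capture(n)[y:y+150,x:x+200,::-1]; cv2.imwrite(f"pics/{n}1.png",cv2.resize(im,(800,600),interpolation=cv2.INTER_CUBIC))
```

```text
(no output)
```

View pics/scene1.png

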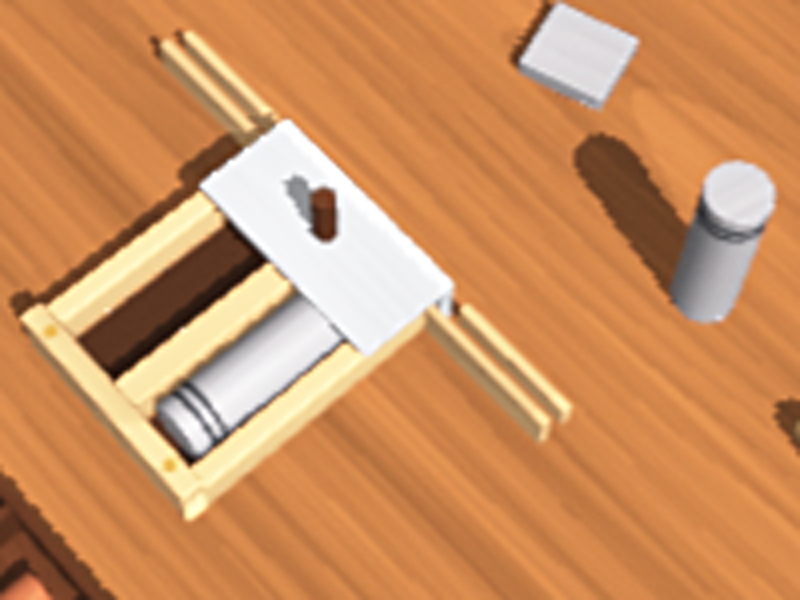

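View pics/side1.png

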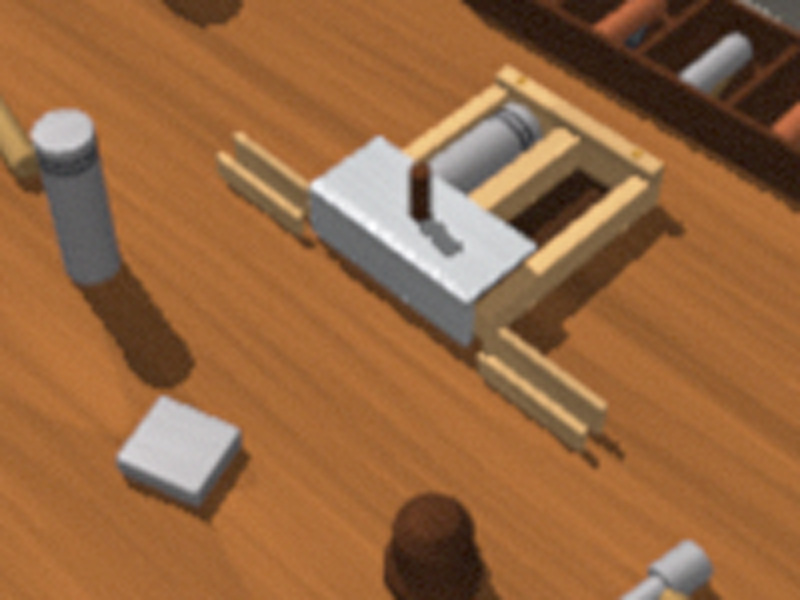

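```bash
cat > h.py <<'E'
import numpy as np
from scipy.optimize import least_squares
from rig import camera_info, telemetry
from scipy.spatial.transform import Rotation as R
def proj(n,P):
    i=camera_info(n); T=np.linalg.inv(i["cam_to_world"]); p=(np.atleast_2d(P)@T[:3,:3].T+T[:3,3])@i["mtx"].T
    return p[:,:2]/p[:,2:]
OFF={"scene":(182,165),"side":(182,160)}
def px(n,p): return np.array(p)/4+OFF[n]-0.375
E
python3 - <<'E'
from h import *
j=1 # marker for keeper-relative
pts=[(-99,75,51,1,(454,288),(311,187)),(-99,-75,51,1,(287,120),(470,303)),(-30,-75,51,1,(201,185),(536,245)),(-30,75,51,1,(367,356),(379,137)),
(-65,0,95,1,(323,190),(421,167)),(85,75,40,0,(205,482),(498,82)),(85,-75,40,0,(45,303),(645,180)),
(-107,175,28,0,(570,405),(220,155)),(-107,-175,28,0,(188,30),(585,435))]
A=np.array([p[:3] for p in pts])/1e3; k=np.array([p[3] for p in pts])
obs={"scene":px("scene",[p[4] for p in pts]),"side":px("side",[p[5] for p in pts])}
def f(v):
    a=A.copy(); a[:,1]+=k*v[3]; c,s=np.cos(v[2]),np.sin(v[2])
    w=np.c_[v[0]+c*a[:,0]-s*a[:,1],v[1]+s*a[:,0]+c*a[:,1],a[:,2]]
    return np.concatenate([(proj(n,w)-obs[n]).ravel() for n in obs])
r=least_squares(f,[.7,.1,0,0],loss="soft_l1"); v=r.x
print("rack",v,np.degrees(v[2])); print(np.round(f(v).reshape(2,-1,2),1).tolist())
def pt(o,zs,g=(.5,.2)):
    g_=lambda v:np.concatenate([(proj(n,[[v[0],v[1],z] for z in zs])-px(n,o[n])).ravel() for n in o])
    r=least_squares(g_,g);return r.x,np.round(r.fun,1)
print("mandrel",pt({"scene":[(739,192),(702,290)],"side":[(64,132),(93,262)]},[.13,0]))
print("block",pt({"scene":[(578,53)],"side":[(180,440)]},[.014]))
print("stake",pt({"side":[(430,510)]},[.06]))
E
```

```text
rack [ 0.64699304 -0.01240999 -0.01414138  0.00749901] -0.810241535730106
[[[0.1, -1.1], [-0.0, -0.3], [-0.4, -0.1], [-0.2, 0.1], [0.3, 1.8], [-0.5, 0.0], [-1.3, -0.7], [0.6, -1.2], [0.2, -1.6]], [[-0.6, -0.4], [-0.7, 0.0], [0.5, 0.3], [0.1, -0.3], [-0.0, 0.8], [-0.6, -1.8], [2.2, -1.2], [-1.1, -1.5], [-0.2, -1.8]]]
mandrel (array([0.4232131 , 0.16244902]), array([-0. , -0.3,  0.1,  0.8, -0.1, -0. ,  0.1,  0.7]))
block (array([ 0.36220504, -0.00483886]), array([0.1, 0.5, 0.1, 0.5]))
stake (array([ 0.41322167, -0.17127162]), array([ 0., -0.]))
```

```bash
cat >> h.py <<'E'
RK=np.array([0.6470,-0.0124]); YAW=np.radians(-0.81)
def rk(x,y): c,s=np.cos(YAW),np.sin(YAW); return RK+[c*x-s*y,s*x+c*y]
def rot(az,t):   # az: world azimuth of tool y (deg); t: tilt, tool z leaning towards -forward
    a,t=np.radians([az,t]); y=np.array([np.cos(a),np.sin(a),0]); f=np.array([np.sin(a),-np.cos(a),0])
    z=-np.cos(t)*np.array([0,0,1])-np.sin(t)*f; return np.c_[np.cross(y,z),y,z]
def go(p,az,t):
    s=telemetry.read_state(); T=np.array(s["tcp_rot"]); d=T.T@(np.array(p)-s["position"])/.15
    w=R.from_matrix(T.T@rot(az,t)).as_rotvec(degrees=True)/360
    print("t %.2f at"%s["time_s"],np.round(s["position"],4),"q",np.round(s["joint_positions"],1),"F",np.round(s["force"],1),"op %.3f"%s["opening"])
    print("shift",np.round(d,3).tolist(),"turn",np.round(w,4).tolist(),"calls>=",max(abs(d).max(),np.linalg.norm(d)*.15/.417,np.linalg.norm(w)*360/71))
E
python3 -c "
from h import *
print(rk(-.065,.0075)); go([.575,-.004,.19],89.2,0)"
```

```text
[ 0.58211252 -0.00398186]
t 0.20 at [0.2424 0.5756 0.2219] q [ 56.9  30.3  82.1   0.   67.7 -10.2] F [0.1 0.4 0.3] op 1.003
shift [-3.544, -2.699, 0.216] turn [-0.0002, -0.0001, -0.0613] calls>= 3.5436674403573916
```

carry_out --deltas '[[[-0.2, -0.15, 0, 0, 0, 0, -1], [-0.4, -0.3, 0, 0, 0, 0, -1], [-0.6, -0.45, 0, 0, 0, 0, -1], [-0.8, -0.6, 0, 0, 0, 0, -1], [-1, -0.76, 0, 0, 0, 0, -1], [-1, -0.76, 0, 0, 0, 0, -1], [-1, -0.76, 0, 0, 0, 0, -1], [-1, -0.76, 0, 0, 0, 0, -1], [-1, -0.76, 0, 0, 0, 0, -1], [-1, -0.76, 0, 0, 0, 0, -1]]]'

```text
time_s: 1.03
position: [0.336, 0.4137, 0.2225]
tcp_rot: [[-0.922, 0.387, -0.0], [0.387, 0.922, 0.0], [0.0, 0.0, -1.0]]
force: [-0.6, 0.9, 0.3]
opening: 1.0
grasp_force: 0.0
```

carry_out --deltas '[[[-0.2, -0.15, 0, 0, 0, 0, -1], [-0.4, -0.3, 0, 0, 0, 0, -1], [-0.6, -0.45, 0, 0, 0, 0, -1], [-0.8, -0.6, 0, 0, 0, 0, -1], [-1, -0.76, 0, 0, 0, 0, -1], [-1, -0.76, 0, 0, 0, 0, -1], [-1, -0.76, 0, 0, 0, 0, -1], [-1, -0.76, 0, 0, 0, 0, -1], [-1, -0.76, 0, 0, 0, 0, -1], [-1, -0.76, 0, 0, 0, 0, -1]]]'

```text
time_s: 1.87
position: [0.4296, 0.2508, 0.2225]
tcp_rot: [[-0.923, 0.386, -0.0], [0.386, 0.923, 0.0], [0.0, -0.0, -1.0]]
force: [0.1, 0.1, 0.0]
opening: 0.999
grasp_force: 0.0
```

carry_out --deltas '[[[-0.2, -0.15, 0, 0, 0, 0, 0], [-0.4, -0.3, 0, 0, 0, 0, 0], [-0.6, -0.45, 0, 0, 0, 0, 0], [-0.8, -0.6, 0, 0, 0, 0, 0], [-1, -0.76, 0, 0, 0, 0, 0], [-1, -0.76, 0, 0, 0, 0, 0], [-1, -0.76, 0, 0, 0, 0, 0], [-1, -0.76, 0, 0, 0, 0, 0], [-1, -0.76, 0, 0, 0, 0, 0], [-1, -0.76, 0, 0, 0, 0, 0]]]'

```text
time_s: 2.7
position: [0.5235, 0.0878, 0.2225]
tcp_rot: [[-0.923, 0.386, -0.001], [0.386, 0.923, 0.0], [0.001, -0.0, -1.0]]
force: [-0.0, 0.1, -0.3]
opening: 0.506
grasp_force: 0.0
```

```bash
python3 -c "
from h import *
go([.582,-.004,.17],89.2,0)"
```

```text
t 2.70 at [0.5235 0.0878 0.2225] q [ -2.6  23.   95.6   0.   61.5 -69.9] F [-0.   0.1 -0.3] op 0.506
shift [-0.596, -0.414, 0.35] turn [0.0, -0.0001, -0.0608] calls>= 0.5962913225259184
```

carry_out --deltas '[[[-0.2, -0.14, 0.1, 0, 0, -0.0152, 0], [-0.4, -0.28, 0.2, 0, 0, -0.0304, 0], [-0.6, -0.414, 0.35, 0, 0, -0.0456, 0], [-0.6, -0.414, 0.35, 0, 0, -0.0608, 0], [-0.6, -0.414, 0.35, 0, 0, -0.0608, 0], [-0.6, -0.414, 0.35, 0, 0, -0.0608, 0], [-0.6, -0.414, 0.35, 0, 0, -0.0608, 0], [-0.6, -0.414, 0.35, 0, 0, -0.0608, 0], [-0.6, -0.414, 0.35, 0, 0, -0.0608, 0], [-0.6, -0.414, 0.35, 0, 0, -0.0608, 0]]]'

```text
time_s: 3.53
position: [0.5833, -0.0053, 0.1708]
tcp_rot: [[-1.0, 0.016, 0.001], [0.016, 1.0, -0.0], [-0.001, -0.0, -1.0]]
force: [0.8, -0.1, 0.5]
opening: 0.501
grasp_force: 0.0
```

Run:
```python
from h import *
from rig import capture
import cv2
s=telemetry.read_state(); im=capture("wrist"); cv2.imwrite("pics/w1.png",im[:,:,::-1])
i=camera_info("wrist"); T=np.eye(4);T[:3,:3]=s["tcp_rot"];T[:3,3]=s["position"]; M=np.linalg.inv(T@i["T_tool_cam"])
for n,a in {"knobtop":(-.065,.0075,.095),"stopinL":(.085,.075,.04),"stopinR":(.085,-.075,.04),"flFL":(-.099,.0825,.051),"flFR":(-.099,-.0675,.051),"flBL":(-.03,.0825,.051),"flBR":(-.03,-.0675,.051)}.items():
    p=M[:3,:3]@[*rk(a[0],a[1]),a[2]]+M[:3,3]; p=i["mtx"]@p; print(n,np.round(p[:2]/p[2],1))
go([.582,-.004,.075],89.2,0)
```

```text
knobtop [282.2 216.6]
stopinL [338.6 321.1]
stopinR [213.  321.4]
flFL [359.  168.9]
flFR [204.8 169.4]
flBL [354.  234.9]
flBR [210.1 235.3]
t 3.58 at [ 0.5833 -0.0055  0.1707] q [ -11.5   30.7   91.2    0.    58.1 -100.6] F [-0.2 -0.8  0.2] op 0.500
shift [0.009, 0.01, 0.638] turn [-0.0, 0.0001, -0.0004] calls>= 0.6378272766287589
```

View pics/w1.png

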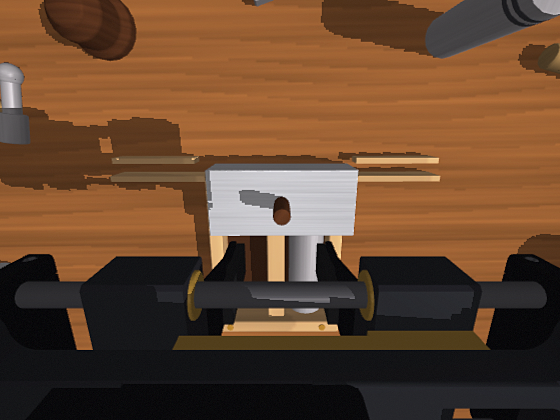

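Flange corners are at (207,169), (357,170), (354,236) and (212,235). That matches the predicted pixels to about 2 px, so the rack pose is confirmed. Next I'll pinch the knob.

carry_out --deltas '[[[0, 0.01, 0.2, 0, 0, 0, 0], [0, 0.01, 0.4, 0, 0, 0, 0], [0, 0.01, 0.55, 0, 0, 0, 0], [0, 0.01, 0.67, 0, 0, 0, 0], [0, 0.01, 0.735, 0, 0, 0, 0], [0, 0.01, 0.735, 0, 0, 0, 1], [0, 0.01, 0.735, 0, 0, 0, 1], [0, 0.01, 0.735, 0, 0, 0, 1], [0, 0.01, 0.735, 0, 0, 0, 1], [0, 0.01, 0.735, 0, 0, 0, 1]]]'

```text
time_s: 4.42
position: [0.5843, -0.0048, 0.0611]
tcp_rot: [[-1.0, 0.017, 0.003], [0.017, 1.0, -0.001], [-0.003, -0.0, -1.0]]
force: [-0.9, 0.3, 0.5]
opening: 0.208
grasp_force: 0.0
```

```bash
python3 -c "
from h import *
print(rk(-.065,.092)); go([*rk(-.065,.092),.06],89.2,0)"
```

```text
[0.58330707 0.08050969]
t 4.42 at [ 0.5843 -0.0048  0.0611] q [ -11.4   40.    95.2   -0.    44.7 -100.5] F [-0.9  0.3  0.5] op 0.208
shift [0.016, 0.568, 0.007] turn [-0.0001, 0.0004, -0.0004] calls>= 0.5683695882763933
```

carry_out --deltas '[[[0, 0, 0, 0, 0, 0, 1], [0, 0, 0, 0, 0, 0, 1], [0, 0.05, 0, 0, 0, 0, 1], [0.003, 0.14, 0, 0, 0, 0, 1], [0.006, 0.24, 0, 0, 0, 0, 1], [0.01, 0.34, 0, 0, 0, 0, 1], [0.012, 0.44, 0, 0, 0, 0, 1], [0.014, 0.52, 0, 0, 0, 0, 1], [0.016, 0.565, 0, 0, 0, 0, 1], [0.016, 0.565, 0, 0, 0, 0, 1]]]'

```text
time_s: 5.25
position: [0.5855, 0.0817, 0.061]
tcp_rot: [[-1.0, 0.016, 0.007], [0.016, 1.0, 0.001], [-0.007, 0.001, -1.0]]
force: [4.9, 2.0, 5.1]
opening: 0.177
grasp_force: 30.0
```

Run:
```python
from h import *
from rig import capture
import cv2
im=capture("scene")[165:315,182:382,::-1]; cv2.imwrite("pics/s2.png",cv2.resize(im,(600,450)))
p=telemetry.read_state()["position"]; c,s=np.cos(YAW),np.sin(YAW); d=p[:2]-RK; print("j~",-s*d[0]+c*d[1])
go([*rk(-.065,.092),.06],89.2,0)
# kinematic model, Staubli-like: fit q for candidate poses
def fk(q):
    q1,q2,q3,q4,q5,q6=np.radians(q)
    A=R.from_euler("z",q1)*R.from_euler("y",q2); B=A*R.from_euler("y",q3); C=B*R.from_euler("z",q4)*R.from_euler("y",q5)
    p=np.array([0,0,P[0]])+R.from_euler("z",q1).apply([0,P[1],0])+A.apply([0,0,P[2]])+B.apply([0,0,P[3]])+C.apply([0,0,P[4]])
    return p,(C*R.from_euler("z",q6)).as_matrix()
P=[.375,.111,.4,.45,.327]
Q=[[56.922,30.276,82.149,0,67.69,-10.228],[-2.6,23,95.6,0,61.5,-69.9],[-11.5,30.7,91.2,0,58.1,-100.6],[-11.4,40,95.2,0,44.7,-100.5]]
X=np.array([[.2423,.5754,.2216],[.5235,.0878,.2225],[.5833,-.0055,.1707],[.5843,-.0048,.0611]])
def e(v):
    global P; P=v; return np.concatenate([fk(q)[0]-x for q,x in zip(Q,X)]+[(v-[.375,.111,.4,.45,.327])*.05])
P=least_squares(e,P).x; print("P",np.round(P,4),"res mm",np.round(e(P)[:12]*1e3,1)); print(np.round(fk(Q[2])[1],2).tolist())
```

```text
j~ 0.09291463694603203
t 5.30 at [0.5855 0.0814 0.061 ] q [ -3.   40.3  94.4   0.1  44.9 -92.1] F [5.4 1.6 4.9] op 0.176
shift [0.014, -0.006, 0.007] turn [0.0002, 0.0011, -0.0004] calls>= 0.014441332794102374
P [0.3355 0.111  0.4666 0.3946 0.3574] res mm [ -8.3 -12.6   9.    9.2  -0.8  -3.7   0.6   0.    0.2   4.9  -0.7  -5.5]
[[-0.02, -1.0, 0.0], [-1.0, 0.02, 0.0], [-0.0, -0.0, -1.0]]
```

View pics/s2.png

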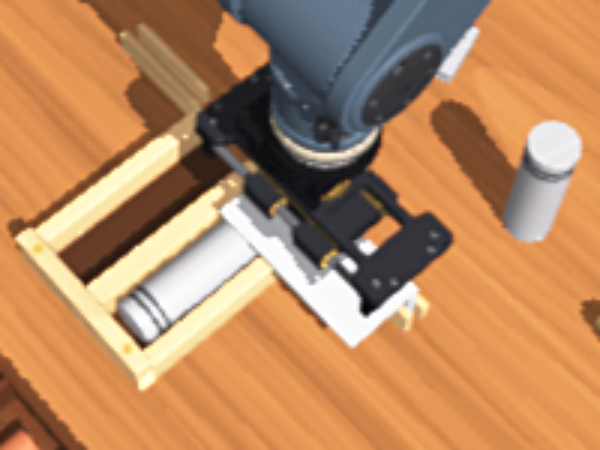

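The keeper is at about +93 mm and the right bay is uncovered. Next I'll release it and rise.

carry_out --deltas '[[[0, 0, 0, 0, 0, 0, 0], [0, 0, 0, 0, 0, 0, 0], [0, 0, 0, 0, 0, 0, 0], [0, 0, -0.1, 0, 0, 0, 0], [0, 0, -0.3, 0, 0, 0, 0], [0, 0, -0.5, 0, 0, 0, -0.3], [0, 0, -0.7, 0, 0, 0, -1], [0, 0, -0.9, 0, 0, 0, -1], [0, 0, -1, 0, 0, 0, -1], [0, 0, -1, 0, 0, 0, -1]]]'

```text
time_s: 6.13
position: [0.5836, 0.08, 0.2131]
tcp_rot: [[-1.0, 0.017, 0.005], [0.017, 1.0, -0.0], [-0.005, -0.0, -1.0]]
force: [0.5, 1.2, -0.4]
opening: 0.797
grasp_force: 0.0
```

```bash
cat > ik.py <<'E'
from h import *
def fk(q,P):
    q1,q2,q3,q4,q5,q6=np.radians(q)
    B0=R.from_euler("z",q1); A=B0*R.from_euler("y",q2); B=A*R.from_euler("y",q3); C=B*R.from_euler("z",q4)*R.from_euler("y",q5)
    p=np.array([0,0,P[0]])+B0.apply([P[5],P[1],0])+A.apply([0,0,P[2]])+B.apply([P[6],0,P[3]])+C.apply([0,0,P[4]])
    return p,(C*R.from_euler("z",q6+np.pi/2)).as_matrix()
Q=[[56.922,30.276,82.149,0,67.69,-10.228],[-2.6,23,95.6,0,61.5,-69.9],[-11.5,30.7,91.2,0,58.1,-100.6],[-11.4,40,95.2,0,44.7,-100.5],[-3,40.3,94.4,.1,44.9,-92.1]]
X=np.array([[.2423,.5754,.2216],[.5235,.0878,.2225],[.5833,-.0055,.1707],[.5843,-.0048,.0611],[.5855,.0814,.061]])
P0=np.array([.4,.111,.4,.4,.33,.0,0])
e=lambda v:np.concatenate([fk(q,v)[0]-x for q,x in zip(Q,X)]+[(v-P0)*.01])
r=least_squares(e,P0); P=r.x
lo=np.array([-176,-43,12.5,-82,0,-163]);hi=np.array([176,126,140,262,151,163])
def ik(p,az,t,q0):
    Rt=rot(az,t); g=lambda q:np.concatenate([(fk(q,P)[0]-p)*10,((fk(q,P)[1]-Rt)*.5).ravel()])
    r=least_squares(g,q0,bounds=(lo,hi),x_scale=30); return np.round(r.x,0),round(np.abs(r.fun).max(),3)
E
python3 - <<'E'
from ik import *
print(np.round(P,4),np.round(r.fun[:15]*1e3,1))
m=np.array([.423,.162,.085])
for t in(70,80,90):
  for f in(10,25,40):
    d=rot(f+90,t)[:,2]
    print(t,f,*[ik(m+k*d,f+90,t,[10,80,50,0,120,-90]) for k in(.011,-.09)])
for t in(0,-10,-20):
    d=rot(89.2,t)[:,2]; print(t,*[ik(np.array([*rk(x,-.035),.022])+.011*d,89.2,t,[-17,39,102,0,39,-105]) for x in(-.17,-.112)])
go([.5855,.0814,.21],89.2,0)
E
```

```text
[0.3434 0.1111 0.5838 0.3919 0.3715 0.0017 0.1132] [-0.1  0.   0.3  0.  -0.3 -0.3 -0.   0.2 -0.1 -0.2  0.4  0.1  0.3 -0.4
 -0. ]
70 10 (array([  8.,  70.,  60.,  -2., 121., -92.]), np.float64(0.0)) (array([  8.,  74.,  40.,  -2., 136., -92.]), np.float64(0.0))
70 25 (array([ 15.,  70.,  59., -11., 120., -99.]), np.float64(0.0)) (array([  16.,   74.,   39.,  -13.,  136., -102.]), np.float64(0.0))
70 40 (array([  21.,   69.,   61.,  -20.,  117., -106.]), np.float64(0.0)) (array([  23.,   73.,   42.,  -22.,  132., -111.]), np.float64(0.0))
80 10 (array([  8.,  76.,  54.,  -2., 130., -92.]), np.float64(0.0)) (array([  8.,  82.,  31.,  -3., 147., -93.]), np.float64(0.0))
80 25 (array([  15.,   76.,   53.,  -13.,  130., -100.]), np.float64(0.0)) (array([  16.,   83.,   30.,  -16.,  146., -105.]), np.float64(0.0))
80 40 (array([  21.,   75.,   55.,  -23.,  126., -108.]), np.float64(0.0)) (array([  23.,   81.,   33.,  -27.,  142., -115.]), np.float64(0.0))
90 10 (array([  8.,  82.,  49.,  -3., 139., -92.]), np.float64(0.0)) (array([  8.,  86.,  27.,  -3., 151., -92.]), np.float64(0.05))
90 2
[... 199 characters left out ...]
 np.float64(0.0)) (array([  23.,   89.,   25.,  -36.,  151., -122.]), np.float64(0.0))
0 (array([ -19.,   41.,  111.,   -0.,   27., -108.]), np.float64(0.0)) (array([ -17.,   43.,  103.,   -0.,   34., -106.]), np.float64(0.0))
-10 (array([ -22.,   41.,  121.,   21.,   10., -131.]), np.float64(0.0)) (array([ -19.,   42.,  112.,   11.,   17., -118.]), np.float64(0.0))
-20 (array([ -21.,   41.,  123.,   53.,    4., -163.]), np.float64(0.057)) (array([ -20.,   42.,  118.,   55.,    6., -163.]), np.float64(0.027))
t 6.13 at [0.5836 0.08   0.2131] q [ -3.1  28.   88.2   0.   63.6 -92.1] F [ 0.5  1.2 -0.4] op 0.797
shift [-0.012, 0.01, 0.021] turn [-0.0, 0.0008, -0.0005] calls>= 0.02070622562562998
```

Run:
```python
from ik import *
def pt(n,p,z):
    o=np.array(p)/1.42857; return least_squares(lambda v:(proj(n,[[v[0],v[1],z]])-o).ravel(),[.5,.2]).x.round(3)
print("jar",pt("scene",(510,540),.08),"file",pt("scene",(545,385),.012),pt("scene",(640,515),.012))
f=30;t=85;d=rot(f+90,t)[:,2]; m=np.array([.423,.162,.085])
q=[15,70,50,-10,125,-100]
for k,z in((-.085,.085),(-.085,.2),(.011,.085)): p=m+k*d; p[2]+=z-.085; print(p.round(3),*ik(p,120,85,q))
go([.5,.2,.25],120,85); go([.507,.211,.23],120,40)
```

```text
jar [0.685 0.384] file [0.448 0.259] [0.5   0.491]
[0.496 0.204 0.092] [  18.   86.   28.  -23.  149. -111.] 0.0
[0.496 0.204 0.207] [  19.   75.   35.  -25.  151. -114.] 0.013
[0.414 0.157 0.084] [  17.   79.   51.  -18.  133. -104.] 0.0
t 6.13 at [0.5836 0.08   0.2131] q [ -3.1  28.   88.2   0.   63.6 -92.1] F [ 0.5  1.2 -0.4] op 0.797
shift [0.569, 0.79, -0.249] turn [0.0635, 0.2307, -0.0697] calls>= 1.2636503750873769
t 6.13 at [0.5836 0.08   0.2131] q [ -3.1  28.   88.2   0.   63.6 -92.1] F [ 0.5  1.2 -0.4] op 0.797
shift [0.525, 0.865, -0.116] turn [0.0298, 0.1091, -0.0826] calls>= 0.8645330055972513
```

```bash
cat >> ik.py <<'E'
F=20;TT=75;M=np.array([.423,.162,.085])
def mp(k,z=0): return M+k*rot(F+90,TT)[:,2]+[0,0,z]
E
python3 - <<'E'
from ik import *
q=[15,70,50,-10,125,-100]
for k,z in((-.085,0),(-.085,.09),(.011,0)): print(mp(k,z).round(3),*ik(mp(k,z),110,75,q))
go(mp(-.085,.09),110,75)
E
```

```text
[0.5   0.19  0.107] [  13.   78.   35.  -10.  141. -100.] 0.0
[0.5   0.19  0.197] [  13.   71.   38.  -11.  145. -101.] 0.0
[0.413 0.158 0.082] [ 13.  73.  56.  -9. 126. -97.] 0.0
t 6.13 at [0.5836 0.08   0.2131] q [ -3.1  28.   88.2   0.   63.6 -92.1] F [ 0.5  1.2 -0.4] op 0.797
shift [0.569, 0.724, 0.104] turn [0.038, 0.2067, -0.0498] calls>= 1.094957855255124
```

carry_out --deltas '[[[0.05, 0.07, -0.1, 0.0035, 0.019, -0.0046, -1], [0.1, 0.14, -0.2, 0.007, 0.038, -0.009, -1], [0.16, 0.21, -0.2, 0.0104, 0.057, -0.0137, -1], [0.22, 0.28, -0.2, 0.014, 0.076, -0.0183, -1], [0.28, 0.36, -0.2, 0.0175, 0.095, -0.023, -1], [0.34, 0.43, -0.2, 0.021, 0.114, -0.0275, -1], [0.4, 0.5, -0.15, 0.0245, 0.133, -0.032, -1], [0.45, 0.58, -0.1, 0.028, 0.152, -0.0366, -1], [0.51, 0.65, -0.05, 0.0314, 0.171, -0.041, -1], [0.569, 0.724, 0, 0.035, 0.19, -0.0458, -1]]]'

```text
time_s: 6.97
position: [0.4981, 0.1901, 0.2079]
tcp_rot: [[-0.332, -0.318, -0.888], [-0.096, 0.948, -0.304], [0.938, -0.015, -0.345]]
force: [0.8, 0.2, -0.1]
opening: 0.997
grasp_force: 0.0
```

Run:
```python
from ik import *
go(mp(-.085,0),110,75)
```

```text
t 6.97 at [0.4981 0.1901 0.2079] q [ 12.4  58.7  55.7  -8.6 134.9 -97.4] F [ 0.8  0.2 -0.1] op 0.997
shift [-0.636, 0.006, 0.22] turn [0.003, 0.0145, -0.0035] calls>= 0.6359753238923627
```

carry_out --deltas '[[[-0.1, 0, 0.03, 0.001, 0.005, -0.001, -1], [-0.22, 0, 0.07, 0.002, 0.01, -0.002, -1], [-0.36, 0, 0.12, 0.003, 0.0145, -0.0035, -1], [-0.5, 0.003, 0.17, 0.003, 0.0145, -0.0035, -1], [-0.6, 0.006, 0.21, 0.003, 0.0145, -0.0035, -1], [-0.636, 0.006, 0.22, 0.003, 0.0145, -0.0035, -1], [-0.636, 0.006, 0.22, 0.003, 0.0145, -0.0035, -1], [-0.636, 0.006, 0.22, 0.003, 0.0145, -0.0035, -1], [-0.636, 0.006, 0.22, 0.003, 0.0145, -0.0035, -1], [-0.636, 0.006, 0.22, 0.003, 0.0145, -0.0035, -1]]]'

```text
time_s: 7.8
position: [0.5026, 0.1904, 0.1105]
tcp_rot: [[-0.255, -0.341, -0.905], [-0.09, 0.94, -0.329], [0.963, -0.002, -0.27]]
force: [0.5, -0.2, -0.5]
opening: 0.998
grasp_force: 0.0
```

Run:
```python
from ik import *
from rig import capture
import cv2
s=telemetry.read_state(); im=capture("wrist"); cv2.imwrite("pics/w2.png",im[:,:,::-1])
i=camera_info("wrist"); T=np.eye(4);T[:3,:3]=s["tcp_rot"];T[:3,3]=s["position"]; N=np.linalg.inv(T@i["T_tool_cam"])
for z in(0,.13):
    p=i["mtx"]@(N[:3,:3]@[.423,.162,z]+N[:3,3]); print(z,np.round(p[:2]/p[2],1))
go(mp(.011,0),110,75)
```

```text
0 [280.9 281.5]
0.13 [280.8 169.7]
t 7.85 at [0.5026 0.1905 0.1104] q [ 12.8  68.3  52.6  -9.5 133.  -98.3] F [-0.1  0.2  0. ] op 0.999
shift [-0.01, 0.003, 0.661] turn [0.0001, 0.0019, -0.0003] calls>= 0.6613900732562219
```

View pics/w2.png

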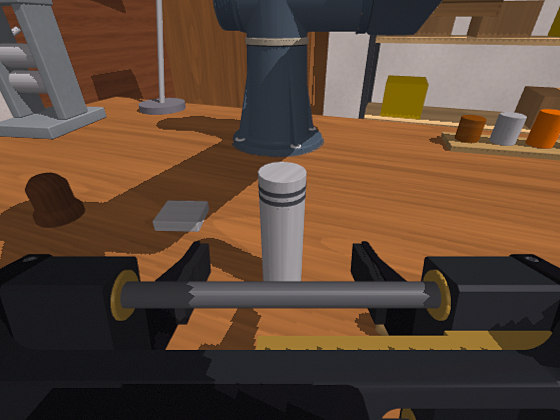

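The mandrel is centred at column 282 with its top at row 172. That matches the prediction of (281,170), so I'll advance and grip.

carry_out --deltas '[[[-0.002, 0, 0.1, 0, 0, 0, -1], [-0.005, 0, 0.25, 0, 0.001, 0, -1], [-0.007, 0.003, 0.4, 0, 0.0019, 0, -1], [-0.01, 0.003, 0.55, 0, 0.0019, 0, -1], [-0.01, 0.003, 0.64, 0, 0.0019, 0, -0.6], [-0.01, 0.003, 0.66, 0, 0.0019, 0, 1], [-0.01, 0.003, 0.66, 0, 0.0019, 0, 1], [-0.01, 0.003, 0.66, 0, 0.0019, 0, 1], [-0.01, 0.003, 0.66, 0, 0.0019, 0, 1], [-0.01, 0.003, 0.66, 0, 0.0019, 0, 1]]]'

```text
time_s: 8.68
position: [0.4136, 0.1586, 0.081]
tcp_rot: [[-0.243, -0.341, -0.908], [-0.086, 0.94, -0.33], [0.966, -0.002, -0.258]]
force: [-0.4, 0.4, 0.3]
opening: 0.632
grasp_force: 0.0
```

carry_out --deltas '[[[0, 0, 0, 0, 0, 0, 1], [0, 0, 0, 0, 0, 0, 1], [0, 0, 0, 0, 0, 0, 1], [0.05, 0, 0, 0, 0, 0, 1], [0.15, 0, 0, 0, 0, 0, 1], [0.3, 0, 0, 0, 0, 0, 1], [0.45, 0, 0, 0, 0, 0, 1], [0.6, 0, 0, 0, 0, 0, 1], [0.7, 0, 0, 0, 0, 0, 1], [0.7, 0, 0, 0, 0, 0, 1]]]'

```text
time_s: 9.52
position: [0.3873, 0.1493, 0.1856]
tcp_rot: [[-0.245, -0.341, -0.907], [-0.086, 0.94, -0.33], [0.966, -0.002, -0.26]]
force: [-0.3, 0.5, -4.2]
opening: 0.451
grasp_force: 30.0
```

Run:
```python
from ik import *
for x,t,q in((-.14,-10,[-19,42,112,11,17,-118]),(-.14,-15,[-19,42,112,11,17,-118]),(-.15,0,[-17,40,105,0,35,-105])):
    d=rot(89.2,t)[:,2]
    for z in (.022,.1): p=np.array([*rk(x,-.035),z])+.011*d; print(x,t,z,p.round(3),*ik(p,89.2,t,q))
go([.43,.1,.2],100,20); s=telemetry.read_state(); print(s["grasp_force"],s["opening"]*87, np.round(s["tcp_rot"],3).tolist())
```

```text
-0.14 -10 0.022 [ 0.508 -0.045  0.011] [ -20.   41.  116.   14.   13. -123.] 0.0
-0.14 -10 0.1 [ 0.508 -0.045  0.089] [ -20.   31.  114.    8.   25. -116.] 0.0
-0.14 -15 0.022 [ 0.509 -0.045  0.011] [ -21.   42.  120.   53.    6. -163.] 0.002
-0.14 -15 0.1 [ 0.509 -0.045  0.089] [ -22.   31.  119.   18.   17. -128.] 0.0
-0.15 0 0.022 [ 0.497 -0.045  0.011] [ -18.   42.  109.   -0.   30. -107.] 0.0
-0.15 0 0.1 [ 0.497 -0.045  0.089] [ -18.   33.  107.    0.   40. -107.] 0.0
t 9.52 at [0.3873 0.1493 0.1856] q [ 11.6  55.2  76.2  -9.6 123.  -97.3] F [-0.3  0.5 -4.2] op 0.451
shift [0.051, -0.406, -0.175] turn [-0.0215, -0.1522, 0.0191] calls>= 0.7853230374687329
29.98756170272827 39.2450051299702 [[-0.245, -0.341, -0.907], [-0.086, 0.94, -0.33], [0.966, -0.002, -0.26]]
```

```bash
cat >> ik.py <<'E'
def bay(x,z,t=-11): return np.array([*rk(x,-.035),z])+.011*rot(89.2,t)[:,2]
E
python3 - <<'E'
from ik import *
q=[-19,35,112,11,20,-118]
for z in(.2,.12,.026): print(bay(-.12,z),*ik(bay(-.12,z),89.2,-11,q))
go(bay(-.16,.2),89.2,-11)
E
```

```text
[ 0.5286159 -0.0457294  0.1892021] [ -20.   21.  108.    5.   41. -113.] 0.0
[ 0.5286159 -0.0457294  0.1092021] [ -20.   30.  112.    7.   28. -115.] 0.0
[ 0.5286159 -0.0457294  0.0152021] [ -20.   41.  114.   14.   15. -122.] 0.0
t 9.52 at [0.3873 0.1493 0.1856] q [ 11.6  55.2  76.2  -9.6 123.  -97.3] F [-0.3  0.5 -4.2] op 0.451
shift [-0.03, -1.449, -0.191] turn [-0.0339, -0.2358, 0.0535] calls>= 1.4491650855829197
```

carry_out --deltas '[[[0, -0.03, -0.01, -0.001, -0.008, 0.002, 1], [0, -0.1, -0.02, -0.003, -0.022, 0.005, 1], [0, -0.2, -0.04, -0.006, -0.039, 0.009, 1], [-0.01, -0.31, -0.06, -0.0085, -0.057, 0.013, 1], [-0.01, -0.43, -0.08, -0.011, -0.075, 0.017, 1], [-0.01, -0.55, -0.1, -0.0135, -0.093, 0.021, 1], [-0.02, -0.67, -0.12, -0.016, -0.111, 0.025, 1], [-0.02, -0.79, -0.13, -0.0185, -0.129, 0.029, 1], [-0.02, -0.89, -0.14, -0.0205, -0.143, 0.0324, 1], [-0.02, -0.93, -0.14, -0.0215, -0.15, 0.034, 1]]]'

```text
time_s: 10.35
position: [0.4538, 0.0235, 0.1859]
tcp_rot: [[-0.935, -0.11, -0.337], [-0.081, 0.992, -0.102], [0.346, -0.068, -0.936]]
force: [-0.5, -0.9, -5.0]
opening: 0.454
grasp_force: 30.0
```

Run:
```python
from ik import *
go(bay(-.12,.14),89.2,-11)
```

```text
t 10.35 at [0.4538 0.0235 0.1859] q [ -5.9  29.4  94.8  -8.1  75.1 -98.1] F [-0.5 -0.9 -5. ] op 0.454
shift [-0.56, -0.487, 0.233] turn [-0.0125, -0.086, 0.0192] calls>= 0.5598307293349847
```

carry_out --deltas '[[[-0.02, -0.02, 0.01, -0.0005, -0.005, 0.001, 1], [-0.08, -0.07, 0.03, -0.002, -0.015, 0.003, 1], [-0.17, -0.15, 0.07, -0.004, -0.03, 0.006, 1], [-0.28, -0.25, 0.12, -0.0065, -0.046, 0.01, 1], [-0.39, -0.35, 0.16, -0.009, -0.062, 0.0135, 1], [-0.48, -0.43, 0.2, -0.011, -0.076, 0.017, 1], [-0.54, -0.47, 0.225, -0.012, -0.083, 0.0185, 1], [-0.56, -0.487, 0.233, -0.0125, -0.086, 0.0192, 1], [-0.56, -0.487, 0.233, -0.0125, -0.086, 0.0192, 1], [-0.56, -0.487, 0.233, -0.0125, -0.086, 0.0192, 1]]]'

```text
time_s: 11.18
position: [0.5275, -0.0433, 0.127]
tcp_rot: [[-0.983, 0.012, 0.182], [0.012, 1.0, -0.0], [-0.182, 0.002, -0.983]]
force: [0.2, -0.4, -4.2]
opening: 0.45
grasp_force: 30.0
```

Run:
```python
from ik import *
from rig import capture
import cv2
a=capture("side")[160:310,182:382,::-1]; b=capture("wrist")[:,:,::-1]
o=np.zeros((600,800,3),np.uint8); o[:300,:400]=cv2.resize(a,(400,300),interpolation=cv2.INTER_CUBIC); c=capture("scene")[165:315,182:382,::-1]; o[:300,400:]=cv2.resize(c,(400,300),interpolation=cv2.INTER_CUBIC); o[300:,:400]=cv2.resize(b,(400,300)); cv2.imwrite("pics/c3.png",o)
go(bay(-.12,.06),89.2,-11)
```

```text
t 11.33 at [ 0.5292 -0.0431  0.128 ] q [ -18.7   28.2  108.9    6.2   32.9 -113. ] F [ 0.1 -0.5 -3.4] op 0.452
shift [0.101, -0.018, 0.516] turn [0.0002, -0.0007, 0.0005] calls>= 0.5157372398855824
```

View pics/c3.png

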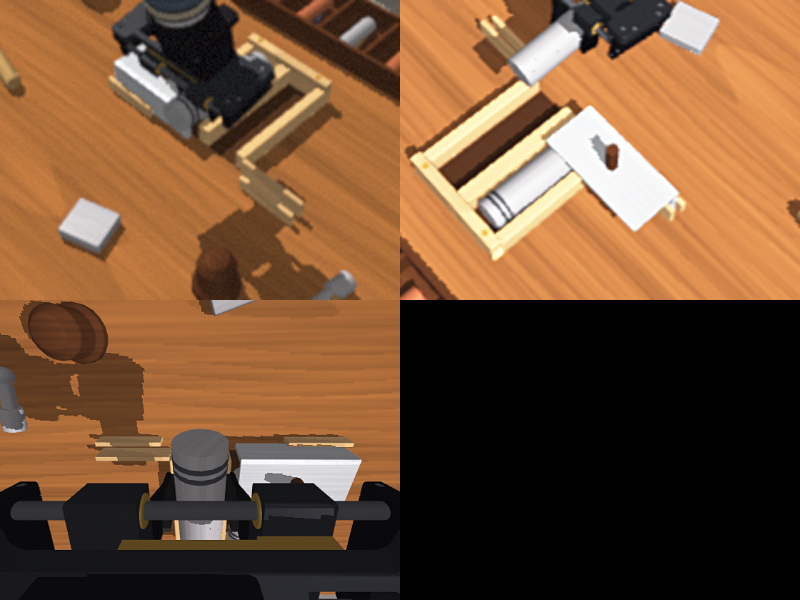

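The picture shows the mandrel horizontal over the right bay's mouth and the keeper clear to the left. Next I'll lower it.

carry_out --deltas '[[[0.01, -0.005, 0.03, 0, 0, 0, 1], [0.02, -0.01, 0.12, 0, 0, 0, 1], [0.04, -0.018, 0.22, 0, 0, 0, 1], [0.06, -0.018, 0.32, 0, 0, 0, 1], [0.08, -0.018, 0.42, 0, 0, 0, 1], [0.1, -0.018, 0.516, 0, 0, 0, 1], [0.11, -0.018, 0.57, 0, 0, 0, 1], [0.12, -0.018, 0.61, 0, 0, 0, 1], [0.12, -0.018, 0.63, 0, 0, 0, 1], [0.12, -0.018, 0.63, 0, 0, 0, 1]]]'

```text
time_s: 12.17
position: [0.5296, -0.0462, 0.0316]
tcp_rot: [[-0.982, 0.011, 0.187], [0.011, 1.0, -0.002], [-0.187, 0.001, -0.982]]
force: [-0.2, -0.5, -3.9]
opening: 0.451
grasp_force: 30.0
```

```bash
python3 -c "
from ik import *
go(bay(-.12,.028),89.2,-11)"
```

```text
t 12.17 at [ 0.5296 -0.0462  0.0316] q [ -19.1   39.2  111.9   10.6   19.  -118.1] F [-0.2 -0.5 -3.9] op 0.451
shift [0.025, 0.003, 0.093] turn [0.0002, -0.0005, 0.0004] calls>= 0.09283692263507319
```

carry_out --deltas '[[[0.005, 0.003, 0.02, 0, 0, 0, 1], [0.01, 0.003, 0.04, 0, 0, 0, 1], [0.015, 0.003, 0.06, 0, 0, 0, 1], [0.02, 0.003, 0.08, 0, 0, 0, 1], [0.025, 0.003, 0.093, 0, 0, 0, 1], [0.025, 0.003, 0.093, 0, 0, 0, 1], [0.025, 0.003, 0.093, 0, 0, 0, 1], [0.025, 0.003, 0.093, 0, 0, 0, 1], [0.025, 0.003, 0.093, 0, 0, 0, 1], [0.025, 0.003, 0.093, 0, 0, 0, 1]]]'

```text
time_s: 13.0
position: [0.5285, -0.0458, 0.0176]
tcp_rot: [[-0.982, 0.012, 0.188], [0.012, 1.0, -0.002], [-0.188, 0.0, -0.982]]
force: [-0.4, 0.5, -5.1]
opening: 0.455
grasp_force: 30.0
```

carry_out --deltas '[[[0, 0, 0, 0, 0, 0, -0.25], [0, 0, 0, 0, 0, 0, -0.25], [0, 0, 0, 0, 0, 0, -0.25], [0, 0, 0, 0, 0, 0, -0.25], [0, 0, 0, 0, 0, 0, -0.25], [0, 0, 0, 0, 0, 0, -0.25], [0, 0, -0.1, 0, 0, 0, -0.25], [0, 0, -0.3, 0, 0, 0, -0.25], [0, 0, -0.5, 0, 0, 0, -0.25], [0, 0, -0.6, 0, 0, 0, -0.25]]]'

```text
time_s: 13.83
position: [0.5117, -0.0458, 0.1082]
tcp_rot: [[-0.982, 0.012, 0.19], [0.011, 1.0, -0.003], [-0.19, -0.0, -0.982]]
force: [-0.1, -0.0, -0.2]
opening: 0.629
grasp_force: 0.0
```

```bash
python3 -c "
from ik import *
for x,z in((-.215,.1),(-.19,.015),(-.16,.012),(-.1,.012),(-.055,.012)):
  for t in (0,-5): p=np.array([*rk(x,-.035),z]); print(x,z,t,p.round(3),*ik(p,89.2,t,[-20,35,110,0,25,-110]))
go([*rk(-.21,-.035),.1],89.2,0)"
```

```text
-0.215 0.1 0 [ 0.432 -0.044  0.1  ] [ -21.   29.  116.   -0.   36. -110.] 0.0
-0.215 0.1 -5 [ 0.432 -0.044  0.1  ] [ -22.   27.  120.    4.   28. -115.] 0.0
-0.19 0.015 0 [ 0.457 -0.045  0.015] [ -20.   40.  114.   -0.   25. -109.] 0.0
-0.19 0.015 -5 [ 0.457 -0.045  0.015] [ -21.   40.  119.    6.   17. -116.] 0.0
-0.16 0.012 0 [ 0.487 -0.045  0.012] [ -18.   41.  110.    0.   29. -108.] 0.0
-0.16 0.012 -5 [ 0.487 -0.045  0.012] [ -20.   41.  115.    5.   20. -113.] 0.0
-0.1 0.012 0 [ 0.547 -0.046  0.012] [ -16.   43.  101.    0.   35. -106.] 0.0
-0.1 0.012 -5 [ 0.547 -0.046  0.012] [ -17.   42.  106.    3.   27. -109.] 0.0
-0.055 0.012 0 [ 0.592 -0.047  0.012] [ -15.   45.   95.    0.   40. -105.] 0.0
-0.055 0.012 -5 [ 0.592 -0.047  0.012] [ -16.   44.   99.    3.   32. -107.] 0.0
t 13.83 at [ 0.5117 -0.0458  0.1082] q [ -19.8   29.4  112.3    7.5   28.1 -115.4] F [-0.1 -0.  -0.2] op 0.629
shift [0.502, 0.003, -0.041] turn [-0.0, 0.0304, 0.0004] calls>= 0.5023797207981672
```

carry_out --deltas '[[[0.1, 0, -0.01, 0, 0.006, 0, 0.5], [0.2, 0, -0.02, 0, 0.012, 0, 1], [0.35, 0.003, -0.03, 0, 0.02, 0, 1], [0.45, 0.003, -0.04, 0, 0.027, 0, 1], [0.502, 0.003, -0.041, 0, 0.0304, 0, 1], [0.502, 0.003, -0.041, 0, 0.0304, 0, 1], [0.502, 0.003, -0.041, 0, 0.0304, 0, 1], [0.502, 0.003, -0.041, 0, 0.0304, 0, 1], [0.502, 0.003, -0.041, 0, 0.0304, 0, 1], [0.502, 0.003, -0.041, 0, 0.0304, 0, 1]]]'

```text
time_s: 14.67
position: [0.4369, -0.0444, 0.0978]
tcp_rot: [[-1.0, 0.012, -0.001], [0.012, 1.0, 0.0], [0.001, 0.0, -1.0]]
force: [0.2, -0.9, -0.6]
opening: 0.021
grasp_force: 0.0
```

Run:
```python
from ik import *
from rig import capture
import cv2
b=capture("wrist")[:,:,::-1]; o=np.zeros((520,800,3),np.uint8); a=capture("side")[160:310,182:382,::-1]; c=capture("scene")[165:315,182:382,::-1]
o[:260,:347]=cv2.resize(a,(347,260)); o[260:,:347]=cv2.resize(c,(347,260)); o[:340,347:]=cv2.resize(b,(453,340)); cv2.imwrite("pics/c4.png",o)
go([*rk(-.19,-.035),.014],89.2,0)
```

```text
t 14.82 at [ 0.4366 -0.0444  0.0978] q [ -20.4   29.2  114.8   -0.    36.1 -109.8] F [-0.4  0.6 -0.2] op 0.008
shift [-0.134, -0.001, 0.559] turn [0.0001, -0.0003, 0.0004] calls>= 0.5585923283040285
```

View pics/c4.png

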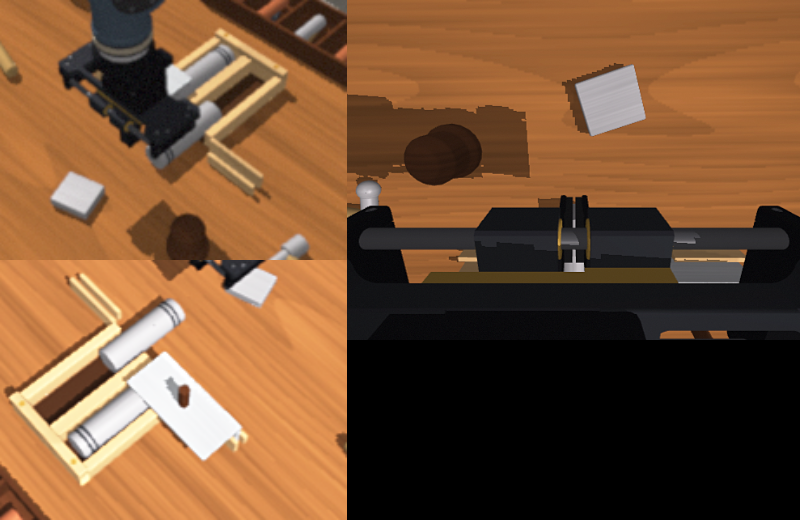

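The mandrel lies in the right bay's mouth. Next I'll lower the closed fingers behind its tail and push.

carry_out --deltas '[[[0, 0, 0.1, 0, 0, 0, 1], [0, 0, 0.25, 0, 0, 0, 1], [0, 0, 0.4, 0, 0, 0, 1], [0, 0, 0.51, 0, 0, 0, 1], [-0.02, 0, 0.555, 0, 0, 0, 1], [-0.06, 0, 0.555, 0, 0, 0, 1], [-0.1, 0, 0.555, 0, 0, 0, 1], [-0.14, 0, 0.555, 0, 0, 0, 1], [-0.17, 0, 0.555, 0, 0, 0, 1], [-0.2, 0, 0.555, 0, 0, 0, 1]]]'

```text
time_s: 15.65
position: [0.4676, -0.0448, 0.0154]
tcp_rot: [[-1.0, 0.011, -0.0], [0.011, 1.0, -0.0], [0.0, -0.0, -1.0]]
force: [-4.2, 0.3, 3.5]
opening: 0.007
grasp_force: 2.4
```

```bash
python3 -c "
from ik import *
go([*rk(-.08,-.035),.014],89.2,0)"
```

```text
t 15.65 at [ 0.4676 -0.0448  0.0154] q [ -19.1   40.4  112.7   -0.    26.9 -108.5] F [-4.2  0.3  3.5] op 0.007
shift [-0.66, -0.002, 0.01] turn [-0.0, -0.0, 0.0004] calls>= 0.6597461946364795
```

carry_out --deltas '[[[-0.04, 0, 0, 0, 0, 0, 1], [-0.1, 0, 0, 0, 0, 0, 1], [-0.17, 0, 0, 0, 0, 0, 1], [-0.24, 0, 0, 0, 0, 0, 1], [-0.31, 0, 0, 0, 0, 0, 1], [-0.38, 0, 0, 0, 0, 0, 1], [-0.45, 0, 0, 0, 0, 0, 1], [-0.52, 0, 0, 0, 0, 0, 1], [-0.58, 0, 0, 0, 0, 0, 1], [-0.62, 0, 0, 0, 0, 0, 1]]]'

```text
time_s: 16.48
position: [0.5566, -0.0448, 0.0147]
tcp_rot: [[-1.0, 0.011, -0.009], [0.011, 1.0, 0.002], [0.009, 0.002, -1.0]]
force: [-5.4, -0.0, 5.7]
opening: 0.005
grasp_force: 3.1
```

```bash
python3 -c "
from ik import *
go([*rk(-.06,-.035),.014],89.2,0)"
```

```text
t 16.48 at [ 0.5566 -0.0448  0.0147] q [ -16.1   43.4   99.4   -0.    37.7 -105.4] F [-5.4 -0.   5.7] op 0.005
shift [-0.2, -0.009, 0.003] turn [0.0003, -0.0014, 0.0005] calls>= 0.199567104798291
```

carry_out --deltas '[[[-0.03, -0.003, 0, 0, 0, 0, 1], [-0.06, -0.006, 0, 0, 0, 0, 1], [-0.09, -0.009, 0, 0, 0, 0, 1], [-0.12, -0.009, 0, 0, 0, 0, 1], [-0.145, -0.009, 0, 0, 0, 0, 1], [-0.165, -0.009, 0, 0, 0, 0, 1], [-0.185, -0.009, 0, 0, 0, 0, 1], [-0.2, -0.009, 0, 0, 0, 0, 1], [-0.21, -0.009, 0, 0, 0, 0, 1], [-0.22, -0.009, 0, 0, 0, 0, 1]]]'

```text
time_s: 17.32
position: [0.588, -0.0464, 0.0145]
tcp_rot: [[-1.0, 0.011, -0.011], [0.011, 1.0, 0.002], [0.011, 0.002, -1.0]]
force: [-7.7, 0.4, 5.3]
opening: 0.006
grasp_force: 3.8
```

carry_out --deltas '[[[-0.005, 0, 0, 0, 0, 0, 1], [-0.01, 0, 0, 0, 0, 0, 1], [-0.015, 0, 0, 0, 0, 0, 1], [-0.02, 0, 0, 0, 0, 0, 1], [-0.025, 0, 0, 0, 0, 0, 1], [-0.03, 0, 0, 0, 0, 0, 1], [-0.035, 0, 0, 0, 0, 0, 1], [-0.04, 0, 0, 0, 0, 0, 1], [-0.045, 0, 0, 0, 0, 0, 1], [-0.045, 0, 0, 0, 0, 0, 1]]]'

```text
time_s: 18.15
position: [0.5908, -0.0463, 0.0145]
tcp_rot: [[-1.0, 0.01, -0.02], [0.01, 1.0, 0.003], [0.02, 0.003, -1.0]]
force: [-13.0, -0.9, 11.2]
opening: 0.004
grasp_force: 6.8
```

carry_out --deltas '[[[-0.005, 0, 0, 0, 0, 0, 1], [-0.01, 0, 0, 0, 0, 0, 1], [-0.015, 0, 0, 0, 0, 0, 1], [-0.02, 0, 0, 0, 0, 0, 1], [-0.025, 0, 0, 0, 0, 0, 1], [-0.025, 0, 0, 0, 0, 0, 1], [-0.025, 0, 0, 0, 0, 0, 1], [-0.025, 0, 0, 0, 0, 0, 1], [-0.025, 0, 0, 0, 0, 0, 1], [-0.025, 0, 0, 0, 0, 0, 1]]]'

```text
time_s: 18.98
position: [0.5907, -0.0462, 0.0145]
tcp_rot: [[-1.0, 0.01, -0.027], [0.009, 1.0, 0.004], [0.028, 0.004, -1.0]]
force: [-19.7, -3.1, 17.4]
opening: 0.008
grasp_force: 9.8
```

Run:
```python
from ik import *
from rig import capture
import cv2
c=capture("scene")[165:315,182:382,::-1]; cv2.imwrite("pics/c5.png",cv2.resize(c,(800,600),interpolation=cv2.INTER_CUBIC))
go([*rk(-.07,-.035),.03],89.2,0)
print((proj("scene",[[*rk(x,y),z] for x,y,z in((.085,-.035,.02),(.085,-.035,.04),(.085,.035,.04))])-[182,165])*4)
```

```text
t 19.03 at [ 0.5907 -0.0461  0.0145] q [ -15.2   45.1   93.4   -0.3   43.  -104.4] F [-20.2  -3.7  15.8] op 0.008
shift [0.097, -0.002, -0.101] turn [0.0006, -0.0044, 0.0007] calls>= 0.10095101448701695
[[ 84.7692339  359.45079401]
 [ 80.23061087 345.47848804]
 [156.25680297 430.30309368]]
```

View pics/c5.png

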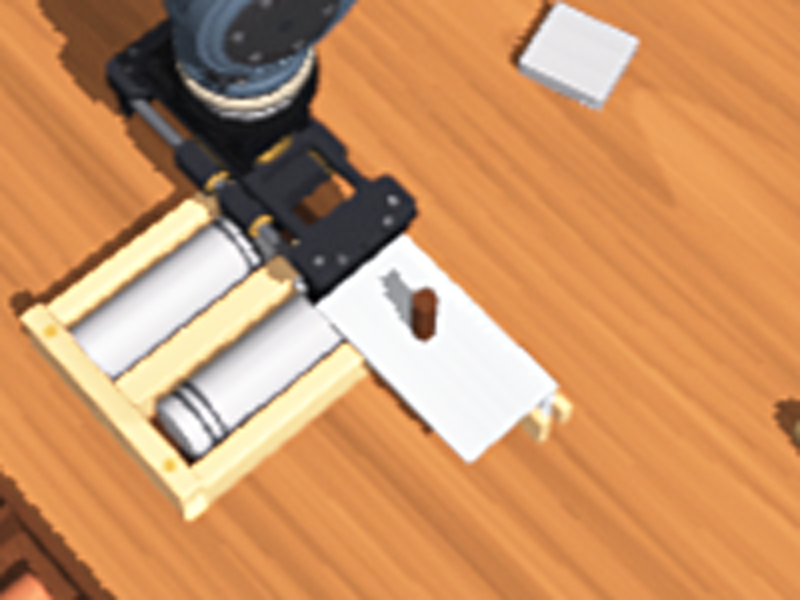

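The mandrel's front end meets the back stop, and contact force rose without further movement, so it is home. The stored mandrel is unmoved. Next I'll retreat and close the keeper.

carry_out --deltas '[[[0.05, 0, 0, 0, 0, 0, 1], [0.08, 0, -0.02, 0, 0, 0, 1], [0.1, 0, -0.15, 0, 0, 0, 1], [0.1, 0, -0.35, 0, 0, 0, 1], [0.1, 0, -0.6, 0, 0, 0, 1], [0.1, 0, -0.8, 0, 0, 0, 0.5], [0.1, 0, -1, 0, 0, 0, 0], [0.1, 0, -1, 0, 0, 0, 0], [0.1, 0, -1, 0, 0, 0, 0], [0.1, 0, -1, 0, 0, 0, 0]]]'

```text
time_s: 19.87
position: [0.588, -0.0473, 0.1643]
tcp_rot: [[-1.0, 0.012, -0.002], [0.012, 1.0, 0.001], [0.002, 0.0, -1.0]]
force: [-0.1, -0.1, -0.0]
opening: 0.301
grasp_force: 0.0
```

```bash
python3 -c "
from ik import *
go([.584,.081,.165],89.2,0)"
```

```text
t 19.87 at [ 0.588  -0.0473  0.1643] q [ -15.4   31.7   90.4    0.    58.  -104.8] F [-0.1 -0.1 -0. ] op 0.301
shift [0.037, 0.855, -0.004] turn [0.0001, -0.0003, 0.0004] calls>= 0.855124069950393
```

carry_out --deltas '[[[0.01, 0.15, 0, 0, 0, 0, 0], [0.02, 0.35, 0, 0, 0, 0, 0], [0.03, 0.55, 0, 0, 0, 0, 0], [0.037, 0.75, 0, 0, 0, 0, 0], [0.037, 0.855, 0, 0, 0, 0, 0], [0.037, 0.855, 0, 0, 0, 0, 0], [0.037, 0.855, 0, 0, 0, 0, 0], [0.037, 0.855, 0, 0, 0, 0, 0], [0.037, 0.855, 0, 0, 0, 0, 0], [0.037, 0.855, 0, 0, 0, 0, 0]]]'

```text
time_s: 20.7
position: [0.584, 0.0796, 0.1639]
tcp_rot: [[-1.0, 0.013, -0.003], [0.013, 1.0, 0.0], [0.003, 0.0, -1.0]]
force: [0.2, -0.2, 0.1]
opening: 0.502
grasp_force: 0.0
```

```bash
python3 -c "
from ik import *
go([.584,.081,.061],89.2,0)"
```

```text
t 20.70 at [0.584  0.0796 0.1639] q [ -3.1  31.7  90.5   0.   58.  -92.3] F [ 0.2 -0.2  0.1] op 0.502
shift [-0.002, 0.009, 0.686] turn [0.0001, -0.0004, 0.0001] calls>= 0.6861198486944496
```

carry_out --deltas '[[[0, 0.009, 0.15, 0, 0, 0, 0], [0, 0.009, 0.35, 0, 0, 0, 0], [0, 0.009, 0.5, 0, 0, 0, 0], [0, 0.009, 0.62, 0, 0, 0, 0], [0, 0.009, 0.685, 0, 0, 0, 0], [0, 0.009, 0.685, 0, 0, 0, 1], [0, 0.009, 0.685, 0, 0, 0, 1], [0, 0.009, 0.685, 0, 0, 0, 1], [0, 0.009, 0.685, 0, 0, 0, 1], [0, 0.009, 0.685, 0, 0, 0, 1]]]'

```text
time_s: 21.53
position: [0.5847, 0.0822, 0.0628]
tcp_rot: [[-1.0, 0.012, 0.0], [0.012, 1.0, 0.0], [-0.0, 0.0, -1.0]]
force: [0.5, 0.2, 0.9]
opening: 0.201
grasp_force: 0.0
```

carry_out --deltas '[[[0, 0, 0, 0, 0, 0, 1], [0, 0, 0, 0, 0, 0, 1], [0, 0, 0, 0, 0, 0, 1], [0, -0.04, 0, 0, 0, 0, 1], [0, -0.1, 0, 0, 0, 0, 1], [0, -0.16, 0, 0, 0, 0, 1], [0, -0.22, 0, 0, 0, 0, 1], [0, -0.27, 0, 0, 0, 0, 1], [0, -0.3, 0, 0, 0, 0, 1], [0, -0.3, 0, 0, 0, 0, 1]]]'

```text
time_s: 22.37
position: [0.584, 0.0365, 0.0628]
tcp_rot: [[-1.0, 0.012, -0.0], [0.012, 1.0, 0.0], [0.0, 0.0, -1.0]]
force: [-0.7, -1.2, 7.0]
opening: 0.175
grasp_force: 30.0
```

```bash
python3 -c "
from ik import *
print(rk(-.065,0)); go([*rk(-.065,0),.061],89.2,0)"
```

```text
[ 0.5820065  -0.01148111]
t 22.37 at [0.584  0.0365 0.0628] q [ -7.4  39.9  94.9   0.   45.2 -96.7] F [-0.7 -1.2  7. ] op 0.175
shift [0.009, -0.32, 0.012] turn [0.0, -0.0, 0.0003] calls>= 0.32017721868923565
```

carry_out --deltas '[[[0, -0.03, 0, 0, 0, 0, 1], [0, -0.09, 0, 0, 0, 0, 1], [0, -0.15, 0, 0, 0, 0, 1], [0, -0.21, 0, 0, 0, 0, 1], [0, -0.26, 0, 0, 0, 0, 1], [0, -0.3, 0, 0, 0, 0, 1], [0, -0.32, 0, 0, 0, 0, 1], [0, -0.32, 0, 0, 0, 0, 1], [0, -0.32, 0, 0, 0, 0, 1], [0, -0.32, 0, 0, 0, 0, 1]]]'

```text
time_s: 23.2
position: [0.5833, -0.0113, 0.0628]
tcp_rot: [[-1.0, 0.012, -0.0], [0.012, 1.0, -0.0], [0.0, -0.0, -1.0]]
force: [-1.2, -1.5, 6.1]
opening: 0.17
grasp_force: 30.0
```

carry_out --deltas '[[[0, 0, 0, 0, 0, 0, 0.3], [0, 0, 0, 0, 0, 0, 0.1], [0, 0, 0, 0, 0, 0, 0.1], [0, 0, 0, 0, 0, 0, 0.1], [0, 0, -0.1, 0, 0, 0, 0.1], [0, 0, -0.25, 0, 0, 0, 0.1], [0, 0, -0.45, 0, 0, 0, 0], [0, 0, -0.7, 0, 0, 0, 0], [0, 0, -0.9, 0, 0, 0, 0], [0, 0, -1, 0, 0, 0, 0]]]'

```text
time_s: 24.03
position: [0.5848, -0.011, 0.2154]
tcp_rot: [[-1.0, 0.011, 0.004], [0.011, 1.0, -0.001], [-0.004, -0.0, -1.0]]
force: [0.1, -0.1, 0.9]
opening: 0.494
grasp_force: 0.0
```

carry_out --deltas '[[[0.2, 0, -0.1, 0, 0, 0, 0], [0.4, 0, -0.2, 0, 0, 0, 0], [0.6, 0, -0.3, 0, 0, 0, 0], [0.8, 0, -0.4, 0, 0, 0, 0], [0.8, 0, -0.4, 0, 0, 0, 0], [0.8, 0, -0.4, 0, 0, 0, 0], [0.8, 0, -0.4, 0, 0, 0, 0], [0.8, 0, -0.4, 0, 0, 0, 0], [0.8, 0, -0.4, 0, 0, 0, 0], [0.8, 0, -0.4, 0, 0, 0, 0]]]'

```text
time_s: 24.87
position: [0.4637, -0.0095, 0.271]
tcp_rot: [[-1.0, 0.012, -0.003], [0.012, 1.0, 0.001], [0.003, 0.001, -1.0]]
force: [0.5, -0.3, 0.9]
opening: 0.501
grasp_force: 0.0
```

Run:
```python
from ik import *
from rig import capture
# numeric keeper check: bright low-saturation (white) flange mask, modelled flange outline vs j
import cv2
for n in("scene","side","wrist"):
    im=capture(n); s=telemetry.read_state(); h=cv2.cvtColor(im,cv2.COLOR_RGB2HSV)
    m=((h[...,1]<45)&(h[...,2]>150)).astype(np.uint8); k,l,st,c=cv2.connectedComponentsWithStats(m)
    if n=="wrist":
        i=camera_info(n); T=np.eye(4);T[:3,:3]=s["tcp_rot"];T[:3,3]=s["position"]; N=np.linalg.inv(T@i["T_tool_cam"])
        pr=lambda P:(lambda p:p[:,:2]/p[:,2:])((np.array(P)@N[:3,:3].T+N[:3,3])@i["mtx"].T)
    else: pr=lambda P:proj(n,P)
    for j in(-.005,0,.005,.0075): 
        P=[[*rk(x,j+y),.051] for x,y in((-.099,.075),(-.099,-.075),(-.03,-.075),(-.03,.075))]; q=np.zeros_like(m); cv2.fillPoly(q,[np.round(pr(P)).astype(int)],1)
        b=l[(q>0)&(m>0)]; b=np.bincount(b).argmax() if b.size else 0; r=l==b
        print(n,j,"IoU",round((r&(q>0)).sum()/(r|(q>0)).sum(),3),"cent diff",np.round(c[b]-np.argwhere(q)[:,::-1].mean(0),2))
print(telemetry.read_state()["time_s"],telemetry.read_state()["position"])
```

```text
scene -0.005 IoU 0.482 cent diff [-11.27  13.9 ]
scene 0 IoU 0.509 cent diff [-12.16  12.8 ]
scene 0.005 IoU 0.496 cent diff [-14.09  10.86]
scene 0.0075 IoU 0.496 cent diff [-14.16  10.29]
side -0.005 IoU 0.668 cent diff [ 3.56 -2.38]
side 0 IoU 0.698 cent diff [ 5.05 -1.38]
side 0.005 IoU 0.684 cent diff [ 6.56 -0.38]
side 0.0075 IoU 0.661 cent diff [7.23 0.02]
wrist -0.005 IoU 0.487 cent diff [ 5.75 -2.71]
wrist 0 IoU 0.487 cent diff [ 2.25 -2.64]
wrist 0.005 IoU 0.487 cent diff [-1.25 -2.71]
wrist 0.0075 IoU 0.489 cent diff [-3.01 -2.68]
25.0167 [ 0.46335906 -0.00946716  0.27125434]
```

```bash
python3 -c "
from rig import job; print(job.hand_in())"
```

```text
the job is handed in; nothing more can be done
None
```

I handed the job in at about 25 s: the mandrel lies in the right bay, pushed home against the back stop. The keeper is back in the middle, within a few mm by the robot's position and a rough image check, and I saw nothing else on the bench move.

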